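# Dock a power brick behind the gravity catch of a test cradle

### The job

Draw the transport lock of the test cradle out to its end stop so that its bolt clears the lane. Then lay the black power brick flat on the cradle's front deck, slide it lengthways into the lane so that the brick's own leading edge lifts the hinged catch (do not lift the catch with the fingers), and push it in against the spring until the catch drops down behind it and holds it when you let go. Leave the loose things around it where they are.

Things in the scene. Friction and masses are not known exactly. Their poses are not given: they have to be found in the camera images.
- cradle: Docking cradle, fixed to the bench: aluminium deck 258 x 144 mm, 8 mm thick (x -130 to +128, y -52 to +92 mm). Origin at bench level on the lane's centre line, below the lowered catch's tip; z up, x = push-in direction, y left of it. Lane 51 mm wide between 6 mm rails, tops 22 mm above the bench, x -20 to +100 mm. In front of x = -55 mm the deck is open: room for fingers beside the brick.
- lane_mouth (a point): Mouth of the lane on the deck's top (8 mm high), at cradle x = -42, y = 0 mm. From here the rails' ends taper in from 65 mm wide to the 51 mm lane at x = -20 mm. Above its right half is the catch's hinge barrel (x -50 to -40 mm): lay the brick down with its leading end short of x = -52 mm. Right of it stands the catch's hinge post, 16 x 10 mm, 58 mm high (cradle x -53 to -37, y -45 to -35 mm).
- hood_edge (a point): Middle of the front top edge of the grey hood that covers the lane from cradle x = 36 to 107 mm; top 44 mm, underside 41 mm above the bench, 73 mm wide. Nothing can be lowered into the lane there.
- plunger_face (a point): Front face of the spring plunger (14 x 14 mm) inside the hood, on the centre line, 22 mm above the bench; at rest at cradle x = 72 mm. It meets the brick's leading face there and resists with 2.5 N, rising to 4 N (with friction the push may take 20 N, or 5 N if the pusher rises a few mm on the way and does not press the brick down). Two rubber bump stops at x = 89 mm end the brick's travel hard (brick centre at x = 52 mm).
- power_brick: The black mains power brick, a plain box 48 x 74 x 28 mm (its x, y, z), about 0.18 kg, lying flat on the bench right of the cradle. Origin at the centre of its underside; y along its length. Either end may go in first. Docked and held by the catch, it lies on the deck, lengthways along the cradle's x axis, its centre at about cradle x = +38 mm.
- catch (a joint): Hinge angle of the catch, rad: 0 lowered on its rest stop, grows as the tip lifts, to 0.8; falls by its own weight. Hinge axis along cradle y at x = -45 mm, 48 mm high. The brick going in lifts it to about 0.4 and it rides on the brick's top with its tip 8 mm farther in; it drops once the brick's centre has passed about cradle x = 46 mm; the spring then brings the brick back against it.
- catch_plate: The catch's steel plate, 20 mm wide, 50 mm long, with an upturned lip, sloping from its hinge down into the lane. Origin on the hinge axis (barrel radius 5 mm, underside 43 mm high: the brick on the deck passes below). It covers only the right half of the lane (cradle y -24.5 to -4.5 mm); the left part stays free for pushing the brick's rear face. Anything under its tip keeps it from dropping.
- catch_tip (a point): Middle of the catch's holding edge; lowered it is at cradle x = +0.5, y = -14.5 mm, 20 mm above the bench (the plate's lowest point is 17.5 mm high).
- transport_lock (a joint): Travel of the transport lock, m: 0 bolt across the lane, 0.025 at its end stop, bolt clear. Grows along the cradle's +y axis (outward). Starts between 0 and 0.006. Sliding friction about 1.5 N; stays where it is left. At 0 the 10 mm thick bolt reaches through the left rail to cradle y = +3 mm at x = -10 mm, 16 mm high, and stops the brick.
- lock_grip (a point): Middle of the transport lock's upright black grip, 14 x 14 mm in plan, 42 mm above the bench; its top is at 54 mm, its foot at 23 mm. At cradle x = -10 mm, y = 45 mm + the lock's travel. Moves with the lock.
- screw_jar: Bystander: glass jar with a green lid, 52 mm across, 54 mm high, loose. Origin at the centre of its underside.
- tape_black_roll: Bystander: black tape roll lying flat, 56 mm across, 18 mm high, loose. Origin at the centre of its underside.
- flux_tin: Bystander: low yellow round tin, 46 mm across, 18 mm high, loose. Origin at the centre of its underside.
Mind the look-alikes: they are no part of the job. Of the things like the power_brick, leave any that is green; of the rest the larger one is meant.

How it is judged:
On the way, in this order (a step that is already met when the one before it is completed fails the run):
1. the transport lock is drawn to its end stop (within 2 mm) (value of joint transport_lock above 0.023 m), for 0.2 s.
2. the brick, flat on the deck, has lifted the catch by more than 0.25 rad and carries it, with no finger on the catch (value of joint catch above 0.25 rad and contact force between power_brick and catch_plate above 0.05 N and contact force between the fingers and catch_plate below 0.05 N and x of power_brick in the frame of cradle below 0.046 m and angle between power_brick's own z axis and vertical below 0.15 rad), for 0.05 s.
At the end, for the whole second after the job is handed in: The brick lies at rest on the deck inside the lane, lengthways (within 0.08 rad and 4 mm of the centre line), its centre 34 to 53.5 mm past the cradle's origin, the catch fully down behind it (below 0.05 rad), the transport lock still within 3 mm of its end stop (x of power_brick in the frame of cradle between 0.034 and 0.0535 m and y of power_brick in the frame of cradle between -0.004 and 0.004 m and z of power_brick in the frame of cradle between 0.004 and 0.012 m and angle between the y axis of power_brick and the x axis of cradle, either way round below 0.08 rad and value of joint catch below 0.05 rad and value of joint transport_lock above 0.022 m and linear speed of power_brick below 0.01 m/s); the robot touches nothing.
It fails at once if the screw jar is moved more than 25 mm (distance of screw_jar from where it was at the start of the episode above 0.025 m).
It fails at once if the black tape roll is moved more than 25 mm (distance of tape_black_roll from where it was at the start of the episode above 0.025 m).
It fails at once if the yellow tin is moved more than 25 mm (distance of flux_tin from where it was at the start of the episode above 0.025 m).
It also fails if it takes over 67 s, if anything falls off the work surface, if the arm or the gripper's body presses on something with over 40 N, if the wrist force passes 120 N, or if a joint passes its speed limit or range.

### The arm

A 6-joint arm with a two-finger parallel gripper is mounted at the origin on a cart in front of the work surface, level with it; the furniture and walls round the work are solid. World frame = base frame: x ahead of the robot, y to its left, z up, the work surface at z = 0. Lengths are in m, angles in rad, forces in N, time in s.
With the tool pointing down it reaches from about 0.275 to 0.825 m from the base axis. Payload 5.2 kg.
Tool frame: the origin (TCP) lies at the very end of the fingers, on their centre line; the grasp point (between the pads) lies 19 mm behind it; z points along the fingers, y is the direction in which the jaws open and shut (so a half turn about z gives the same grasp; the last joint's range is limited). The gripper opens to 93 mm and grips with 3 to 60 N. Pads are 15 mm wide; open, the fingers measure 128 mm over their backs; the gripper's body (75 mm by 188 mm) begins 65 mm behind the grasp point.
Start: joints at [1.117, 0.259, 1.535, -0, 1.348, -0.203], TCP at [0.136, 0.533, 0.219] pointing down, gripper open.
Joint ranges: [-3.14, 3.14], [-0.91, 2.08], [0.19, 2.58], [-1.22, 4.36], [0.22, 2.71], [-3.12, 3.12]. Speed limits (rad/s): [2.57, 2.57, 3.14, 3.14, 3.14, 3.14].

### API

Orientations are given as a 3x3 rotation matrix whose columns are the frame's x, y, z axes.
In Python, from bench import arm gives the robot as it stands.
- The arm moves only by the tool play_rows, never from a script. Its argument "commands" is a list of rows, each a list of 7 numbers: the shift along the tool's x, y, z in units of 60 mm (1.0 is 60 mm), then the turn, a rotation vector about the tool's x, y, z in units of 6 degrees (1.0 is 6 degrees), then the gripper command: -1 is shut, 1 is fully open, values between are in proportion. A call has 1 to 20 rows; each row shifts and turns the commanded pose from where the row before left it, along the tool's axes as they then stand; what a row does not reach is not made up. A row lasts 1/8 s, in which the tool goes at most 62.5 mm and 10.7 degrees, less where a joint would pass 70% of its speed; a pose out of reach is approached as far as the arm can. A call is refused whole if a number of a shift passes 1 or a number of a turn 1, either way. A call with a gripper value outside its range is refused whole. The fingers move at their own pace and stop on an object; "squeeze" is the grip in N (left out, the last holds). Time passes only in rows, so rows that do not move let the fingers close. It gives the time, the measured TCP pose, the force and the opening at its end, in the units of the state.
- arm.get_state(): the state, without advancing time (a new reading comes with each control period).
- arm.snapshot(name): name is "scene" or "top"; returns a dict with "color" (480x640x3 uint8, red, green, blue), "fx", "fy", "cx", "cy" (pixels), "extrinsics" (4x4, takes a point from camera to world coordinates). Camera axes: x right, y down, z forward; pixel columns grow to the right and rows downward; lengths in m; the calibration is good to about 2 mm. A picture is of the moment at which its call begins. There is no depth.
- arm.job_done(): hands the job in, once; it reports no verdict.
Trained networks look in the newest picture that a camera, given by its name, has taken for a name from the list of things; names that differ only in an ending like _2 or _b are one class to them, and where a whole thing is asked for, a point or a joint stands for the part that bears it (a point fixed in the world has none). Each returns a list of dicts, best first, with "confidence" (0 to 1); they miss things now and then, are a little off and sometimes report something else, mostly with a low value. They report only what shows in the picture. A call takes as long as a camera call. They do not tell look-alikes from the thing itself.
- arm.outline_of(query, camera): "mask" (480x640 bool, what is visible of it).
- arm.mark_of(query, camera): "location" ([x, y, z] in m, in world coordinates, good to about 4 mm: a listed point, or the origin of a listed thing).
The state is a dict: "time_s": time; "joint_positions": joint angles; "joint_velocities": joint speeds; "joint_efforts": joint torques, N m; "tool_pos": TCP position; "tcp_rot": TCP orientation; "contact_force": force on the tool from outside, world axes, zero at the start; "moment": the same for the moment, N m; "width": opening from 0.0 (shut) to 1.0 (fully open).
Only numpy, scipy, OpenCV 4.12 (cv2) and the standard library are available. Lean on these libraries where they do the work, as an engineer would, in place of code of your own. Each camera call takes 0.05 s, during which the arm holds its last target.

## Working session

There is one attempt and no reset: what is moved stays moved. The work goes in short steps, Python scripts to look and compute and a tool call to move; the robot and the scene stay as the last step left them, time stands still between calls to the robot, and variables do not carry over. Pictures are saved under pics/ and viewed, and the job is handed in when it is done.

Besides the shell and the picture viewer there is one more tool, called after "Request:" as name([rows], argument=value, ...), one row to a line, values as JSON. play_rows: Moves the arm, as the interface text tells. Its arguments: {"type":"object","properties":{"commands":{"type":"array","items":{"type":"array","items":{"type":"number"}}},"squeeze":{"type":"number"}},"required":["commands"]}

```bash
ls -la; mkdir -p pics
python3 - <<'E'
from bench import arm
import cv2, numpy as np, json
s=arm.get_state(); print({k:np.round(v,3).tolist() for k,v in s.items()})
for n in ("scene","top"):
    d=arm.snapshot(n); cv2.imwrite(f"pics/{n}0.png",d["color"][:,:,::-1])
    print(n,d["fx"],d["fy"],d["cx"],d["cy"]); print(np.round(d["extrinsics"],4))
    for q in ("cradle","lane_mouth","hood_edge","plunger_face","power_brick","catch_plate","catch_tip","lock_grip","screw_jar","tape_black_roll","flux_tin"):
        print(q,[(np.round(r["location"],4).tolist(),round(r["confidence"],2)) for r in arm.mark_of(q,n)[:4]])
E
```

```text
total 12
drwxr-xr-x  3 agent agent 4096 Dec  5 18:24 .
drwxr-xr-x 23 root  root  4096 Dec  5 18:24 ..
drwxr-xr-x  2 agent agent 4096 Dec  5 18:24 pics
{'time_s': 0.0, 'joint_positions': [1.117, 0.259, 1.536, 0.0, 1.348, -0.203], 'joint_velocities': [0.002, -0.001, 0.0, 0.001, 0.0, 0.0], 'joint_efforts': [0.001, -43.729, -28.401, 0.072, 0.041, -0.0], 'tool_pos': [0.136, 0.532, 0.218], 'tcp_rot': [[-0.969, 0.248, -0.001], [0.248, 0.969, -0.002], [0.0, -0.002, -1.0]], 'contact_force': [0.684, 0.247, -0.311], 'moment': [-0.006, 0.023, 0.023], 'width': 0.995}
scene 620.2213766074021 620.2213766074021 317.3444507082432 238.81659032325754
[[ 0.664  -0.5619  0.4934 -0.1194]
 [-0.7476 -0.5123  0.4226 -0.3875]
 [ 0.0153 -0.6495 -0.7602  1.0345]
 [ 0.      0.      0.      1.    ]]
cradle [([0.5606, 0.282, -0.0006], 0.6)]
lane_mouth [([0.5153, 0.2808, 0.0069], 0.68), ([0.5448, 0.3289, 0.0426], 0.59)]
hood_edge [([0.5895, 0.2841, 0.0449], 0.6)]
plunger_face []
power_brick [([0.4721, -0.0285, 0.0021], 0.92), ([0.4601, 0.0921, -0.0051], 0.81), ([0.4906, 0.4563, 0.0009], 0.57)]
catch_plate [([0.5157
[... 390 characters left out ...]
.154   0.3427]
 [-0.9999  0.0084  0.009   0.1698]
 [-0.0102 -0.1539 -0.988   1.3273]
 [ 0.      0.      0.      1.    ]]
cradle [([0.5596, 0.2869, -0.0019], 0.84)]
lane_mouth [([0.5146, 0.2866, 0.0062], 0.65)]
hood_edge [([0.5919, 0.2827, 0.0462], 0.67), ([0.5095, 0.2731, 0.0462], 0.31)]
plunger_face []
power_brick [([0.4586, 0.0913, -0.0009], 0.87), ([0.4875, 0.4555, -0.001], 0.79), ([0.4701, -0.0255, -0.0012], 0.57)]
catch_plate [([0.5159, 0.2723, 0.0439], 0.53)]
catch_tip [([0.5557, 0.2699, 0.0191], 0.6)]
lock_grip [([0.5482, 0.328, 0.0375], 0.44), ([0.6069, 0.5221, 0.0009], 0.44)]
screw_jar [([0.5809, 0.0383, -0.0002], 0.62)]
tape_black_roll []
flux_tin [([0.6065, 0.5214, 0.0007], 0.72)]
```

View pics/scene0.png

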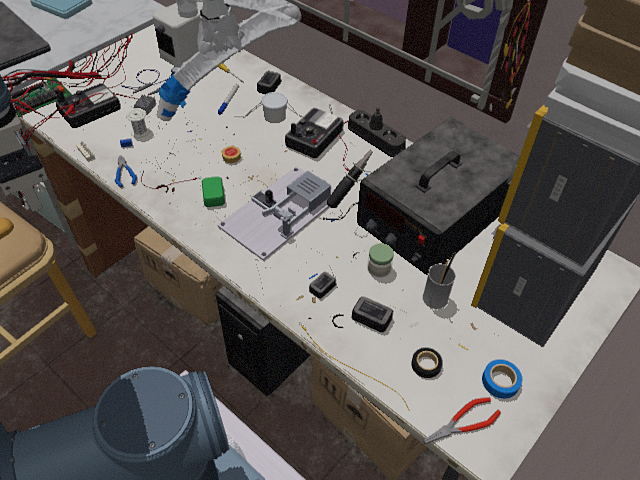

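View pics/top0.png

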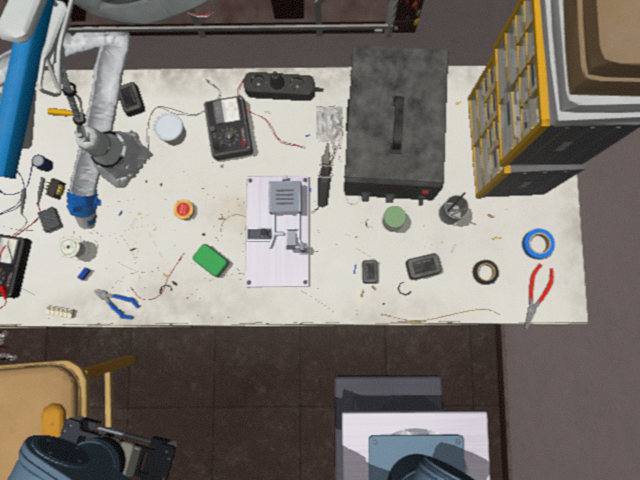

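Candidates for the brick in the scene view: the larger black box (373,313), the smaller black box (322,283), and the green box (212,191). A black thing at (268,80) is far off. By the description I pick the larger black one, at about (0.47, -0.027). I'll check it in a close crop and measure the poses.

```bash
cat > h.py <<'E'
import numpy as np, cv2
from bench import arm
def cam(d):
    return np.array([[d["fx"],0,d["cx"]],[0,d["fy"],d["cy"]],[0,0,1.]]), np.linalg.inv(d["extrinsics"])
def proj(P,d):
    K,E=cam(d); P=np.atleast_2d(P); p=(E[:3,:3]@P.T).T+E[:3,3]; q=(K@p.T).T; return q[:,:2]/q[:,2:]
def back(uv,z,d):
    K,_=cam(d); X=d["extrinsics"]; uv=np.atleast_2d(uv).astype(float)
    r=(X[:3,:3]@np.linalg.inv(K)@np.c_[uv,np.ones(len(uv))].T).T
    t=(z-X[2,3])/r[:,2]; return X[:3,3]+r*t[:,None]
def crop(d,u0,v0,u1,v1,s,fn):
    c=d["color"][v0:v1,u0:u1,::-1]; cv2.imwrite(fn,cv2.resize(c,None,fx=s,fy=s,interpolation=cv2.INTER_CUBIC))
E
python3 - <<'E'
from h import *
for n in ("scene","top"):
    d=arm.snapshot(n)
    np.save(f"pics/{n}.npy",d,allow_pickle=True)
    ms=[]
    for q in ("power_brick","cradle","transport_lock","catch_plate"):
        for i,r in enumerate(arm.outline_of(q,n)[:4]):
            m=r["mask"].astype(np.uint8); 
            if m.sum()<20: continue
            c=max(cv2.findContours(m,0,2)[0],key=cv2.contourArea)
            print(n,q,i,round(r["confidence"],2),m.sum(),cv2.minAreaRect(c))
            np.save(f"pics/m_{n}_{q}_{i}.npy",m)
d=np.load("pics/scene.npy",allow_pickle=True).item(); crop(d,210,160,340,260,6,"pics/c1.png"); crop(d,300,260,430,360,6,"pics/c2.png")
d=np.load("pics/top.npy",allow_pickle=True).item(); crop(d,230,165,330,295,4,"pics/c3.png"); crop(d,350,240,450,300,6,"pics/c4.png")
E
```

```text
scene power_brick 0 0.89 937 ((371.8999938964844, 313.70001220703125), (38.013153076171875, 25.491172790527344), 26.56505012512207)
scene power_brick 1 0.58 629 ((212.99114990234375, 191.38528442382812), (30.67860221862793, 21.398324966430664), 85.60128784179688)
scene power_brick 2 0.56 430 ((322.2500305175781, 284.2500305175781), (17.677669525146484, 25.455841064453125), 45.0)
scene cradle 0 0.92 5558 ((278.3536682128906, 210.31704711914062), (58.09664535522461, 113.85066986083984), 51.34019088745117)
scene transport_lock 0 0.49 192 ((268.0000305175781, 198.50001525878906), (17.392526626586914, 12.332883834838867), 71.56504821777344)
scene catch_plate 0 0.44 127 ((284.7601623535156, 213.22853088378906), (8.879280090332031, 20.785585403442383), 70.34617614746094)
top power_brick 0 0.88 715 ((422.4721374511719, 266.0065612792969), (21.87325668334961, 34.470420837402344), 76.75948333740234)
top power_brick 1 0.86 346 ((368.5, 271.5), (23.0, 15.0), 90.0)
top power_brick 2 0.56 687 ((210.2747802734375, 260.0853271484375), (33.584716796875, 21.19183349609375), 38.290164947509766)
top cradle 0 0.6 6891 ((276.0, 230.49996948242188), (61.99999237060547, 110.99998474121094), -0.0)
top transport_lock 0 0.67 142 ((265.5, 233.5), (9.0, 11.0), 90.0)
top catch_plate 0 0.53 161 ((290.3231201171875, 238.4154052734375), (8.434361457824707, 19.597488403320312), 7.125016689300537)
```

View pics/c1.png

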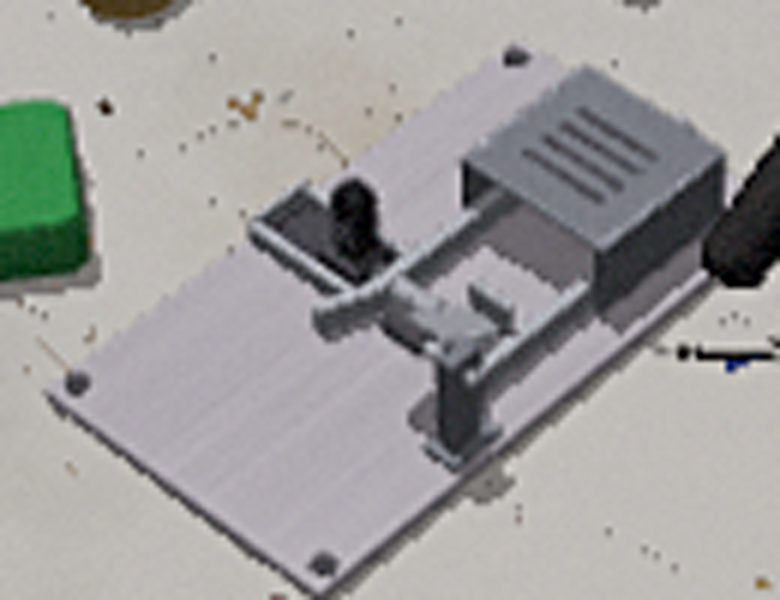

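View pics/c2.png

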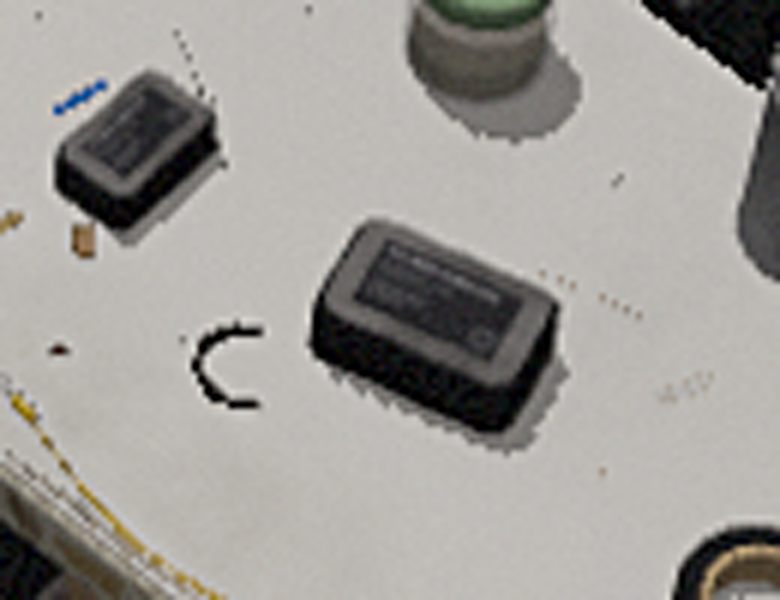

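View pics/c3.png

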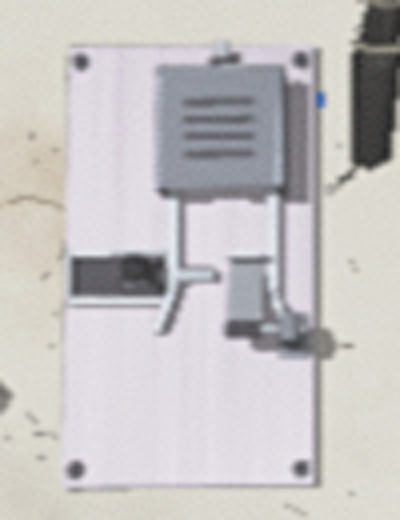

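View pics/c4.png

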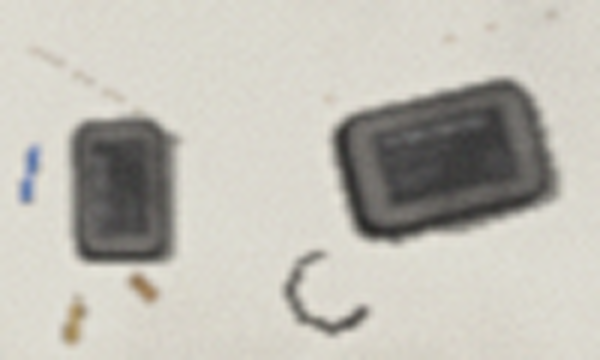

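The crops confirm the choice: the big black brick is at scene (372,313), the small look-alike at (322,283). The lock's bolt crosses the lane. Next I'll fit the poses of the cradle and the brick to the pictures.

```bash
cat > fit.py <<'E'
from h import *
from scipy.optimize import minimize, least_squares
D={n:np.load(f"pics/{n}.npy",allow_pickle=True).item() for n in("scene","top")}
def pose(p,L):
    c,s=np.cos(p[2]),np.sin(p[2]); L=np.atleast_2d(L); return np.c_[p[0]+c*L[:,0]-s*L[:,1],p[1]+s*L[:,0]+c*L[:,1],L[:,2]]
def boxpts(x0,x1,y0,y1,z0,z1): return np.array([[x,y,z] for x in(x0,x1) for y in(y0,y1) for z in(z0,z1)])
def sil(P,d,S=8):
    h=cv2.convexHull(((proj(P,d)+.5)*S).astype(np.float32)).astype(np.int32)
    m=np.zeros((480*1,640*1),np.float32); x,y,w,hh=cv2.boundingRect(h); x0,y0=x//S-1,y//S-1; W,H=w//S+4,hh//S+4
    t=np.zeros((H*S,W*S),np.uint8); cv2.fillPoly(t,[h-np.array([x0*S,y0*S])],1)
    m[y0:y0+H,x0:x0+W]=cv2.resize(t.astype(np.float32),(W,H),interpolation=cv2.INTER_AREA); return m
def iou(p,P,d,m):
    a=sil(pose(p,P),d); return 1-np.minimum(a,m).sum()/np.maximum(a,m).sum()
BR=boxpts(-.024,.024,-.037,.037,0,.028); DK=boxpts(-.130,.128,-.052,.092,0,.008)
if __name__=="__main__":
    M={n:np.load(f"pics/m_{n}_power_brick_0.npy").astype(np.float32) for n in D}
    for sets in (["scene"],["top"],["scene","top"]):
        r=minimize(lambda p:sum(iou(p,BR,D[n],M[n]) for n in sets),[.471,-.027,.23],method="Nelder-Mead",options=dict(initial_simplex=[[.471,-.027,.23],[.476,-.027,.23],[.471,-.022,.23],[.471,-.027,.33]],xatol=1e-5,fatol=1e-5)); print("brick",sets,np.round(r.x,4),r.fun)
    # deck corners by hand
    top=(np.array([[67,45],[315,45],[315,486],[65,487]])+.5)/4-.5+[230,165]
    cl=np.array([[.128,.092,.008],[.128,-.052,.008],[-.130,-.052,.008],[-.130,.092,.008]])
    sc=(np.array([[520,42],[320,595],[50,393]])+.5)/6-.5+[210,160]; cs=cl[[0,2,3]]
    rt=lambda p:(proj(pose(p,cl),D["top"])-top).ravel(); rs=lambda p:(proj(pose(p,cs),D["scene"])-sc).ravel()
    for nm,f in(("top",rt),("scene",rs),("both",lambda p:np.r_[rt(p),rs(p)])):
        r=least_squares(f,[.56,.284,0]); print("cradle",nm,np.round(r.x,4),np.round(r.fun,2))
    p=r.x; np.save("cr.npy",p)
    def draw(n,box,fn):
        d=D[n]; S=6 if n=="scene" else 4; img=cv2.resize(d["color"][box[1]:box[3],box[0]:box[2],::-1],None,fx=S,fy=S,interpolation=cv2.INTER_CUBIC)
        def pl(L,c,cl=True):
            q=((proj(pose(p,L),d)-[box[0],box[1]]+.5)*S-.5).round().astype(np.int32); cv2.polylines(img,[q],cl,c,1)
        mm=lambda a:np.array(a)/1000
        pl(cl_,(0,0,255)); pl(mm([[36,-36.5,44],[107,-36.5,44],[107,36.5,44],[36,36.5,44]]),(0,255,0))
        for s in(1,-1): pl(mm([[36,s*25.5,22],[-20,s*25.5,22],[-42,s*32.5,22]]),(255,0,0),False)
        pl(mm([[-53,-45,58],[-37,-45,58],[-37,-35,58],[-53,-35,58]]),(0,255,255))
        pl(mm([[-17,38,54],[-3,38,54],[-3,52,54],[-17,52,54]]),(255,0,255)); pl(mm([[-17,44,54],[-3,44,54],[-3,58,54],[-17,58,54]]),(255,255,0))
        cv2.imwrite(fn,img)
    cl_=cl
    draw("scene",(210,160,340,260),"pics/o1.png"); draw("top",(230,165,330,295),"pics/o2.png")
E
python3 fit.py
```

```text
brick ['scene'] [ 0.4711 -0.0272  0.3277] 0.16210389137268066
brick ['top'] [ 0.4683 -0.0244  0.2156] 0.07865011692047119
brick ['scene', 'top'] [ 0.4686 -0.0247  0.2308] 0.26434117555618286
cradle top [0.5556 0.2852 0.0024] [ 0.3   0.09  0.   -0.63  0.38  0.06 -0.68  0.45]
cradle scene [ 0.5575  0.2818 -0.0009] [ 0.33 -0.42  0.45  0.43 -0.77 -0.18]
cradle both [0.5566 0.2839 0.0026] [ 0.86 -0.35  0.56 -1.08  0.98 -0.41 -0.08 -0.01 -0.8  -0.65 -0.36  0.23
 -1.71 -0.25]
```

View pics/o1.png

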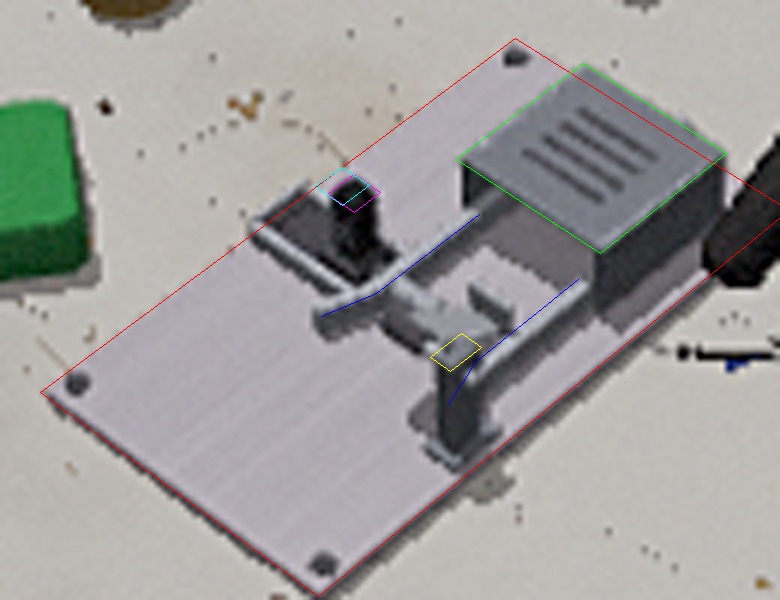

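View pics/o2.png

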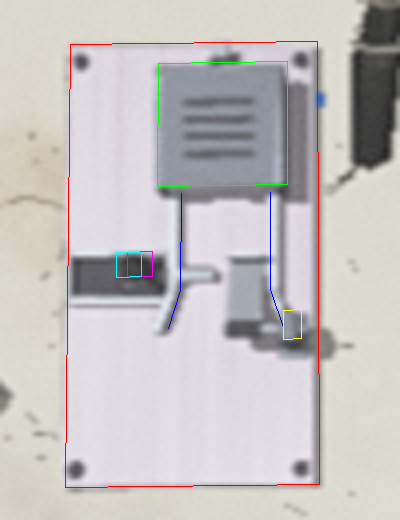

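The overlay fits to about 2 mm: cradle at about (0.5565, 0.284), yaw about 0, and the lock is near travel 0–3 mm. Moving to the lock grip with the jaws along cradle y.

Request:
play_rows([
  [0,0,0,0,0,-0.8,0],
  [0,0,0,0,0,-0.8,0],
  [0,0,0,0,0,-0.8,0],
  [-0.62,-0.31,0.13,0,0,0,0],
  [-0.62,-0.31,0.13,0,0,0,0],
  [-0.62,-0.31,0.13,0,0,0,0],
  [-0.62,-0.31,0.13,0,0,0,0],
  [-0.62,-0.31,0.13,0,0,0,0],
  [-0.62,-0.31,0.13,0,0,0,0],
  [-0.62,-0.31,0.13,0,0,0,0],
  [-0.62,-0.31,0.13,0,0,0,0],
  [-0.62,-0.31,0.13,0,0,0,0],
  [-0.62,-0.31,0.13,0,0,0,0],
  [-0.62,-0.31,0.13,0,0,0,0],
  [0,0,0,0,0,0,0],
], squeeze=20)

```text
time_s: 3.58
tool_pos: [0.548, 0.3264, 0.1317]
tcp_rot: [[-1.0, 0.003, -0.0], [0.003, 1.0, -0.001], [0.0, -0.001, -1.0]]
contact_force: [-0.6, 0.4, -0.1]
width: 0.498
```

Request:
play_rows([
  [0.02,0.08,0.4,0,0,0,0],
  [0,0,0.4,0,0,0,0],
  [0,0,0.2,0,0,0,0],
  [0,0,0,0,0,0,0],
])

```text
time_s: 4.08
tool_pos: [0.5436, 0.3334, 0.0722]
tcp_rot: [[-1.0, -0.001, -0.002], [-0.001, 1.0, -0.001], [0.002, -0.001, -1.0]]
contact_force: [0.5, 1.0, -0.3]
width: 0.498
```

Run:
```python
from h import *
s=arm.get_state(); print(np.round(s["tool_pos"],4),s["width"])
for n,b,S in(("scene",(210,130,340,230),6),("top",(220,180,320,270),6)):
    d=arm.snapshot(n); print(n,[(np.round(r["location"],4).tolist(),round(r["confidence"],2)) for r in arm.mark_of("lock_grip",n)[:3]])
    t=s["tool_pos"]; w=.093*s["width"]/2
    img=d["color"].copy()
    crop(d,*b,S,f"pics/l_{n}.png")
    q=(proj([t,t+[0,w,0],t-[0,w,0]],d)-[b[0],b[1]]+.5)*S-.5; print(np.round(q).tolist())
```

```text
[0.5436 0.3334 0.0722] 0.49780965771393015
scene [([0.5463, 0.3279, 0.0436], 0.51)]
[[337.0, 336.0], [292.0, 306.0], [382.0, 367.0]]
top []
[[251.0, 306.0], [187.0, 307.0], [314.0, 306.0]]
```

View pics/l_scene.png

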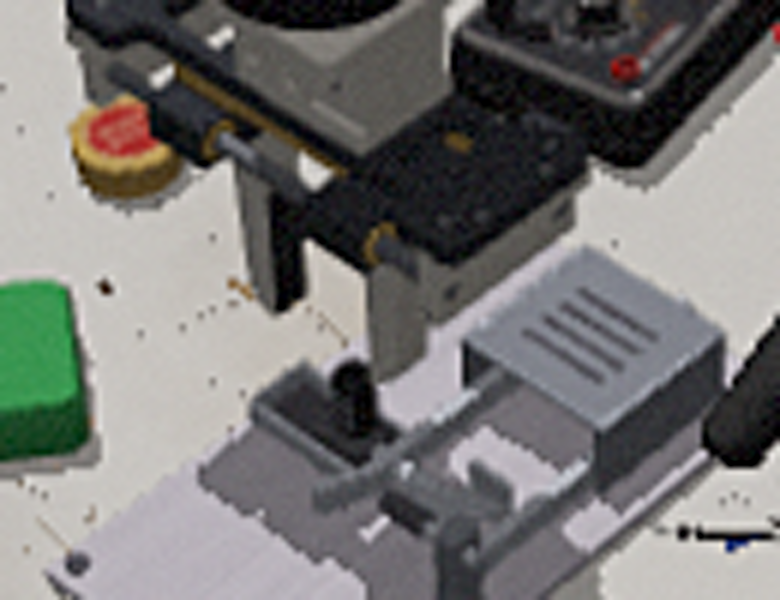

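View pics/l_top.png

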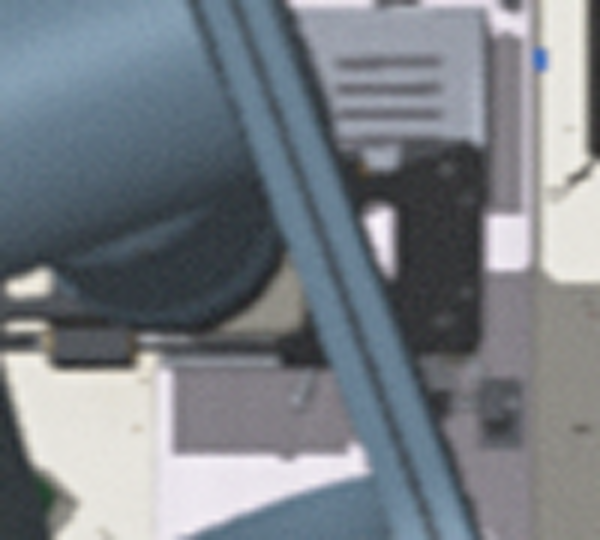

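In the scene picture both fingertips straddle the black grip (base near (352,420) in the crop), with the pads where they are projected. Going down and closing lightly.

Request:
play_rows([
  [-0.04,-0.03,0.25,0,0,0,0],
  [0,0,0.25,0,0,0,0],
  [0,0,0.2,0,0,0,0],
  [0,0,0,0,0,0,0],
  [0,0,0,0,0,0,-0.75],
  [0,0,0,0,0,0,-0.75],
  [0,0,0,0,0,0,-0.75],
  [0,0,0,0,0,0,-0.75],
], squeeze=8)

```text
time_s: 5.28
tool_pos: [0.5472, 0.3315, 0.0313]
tcp_rot: [[-1.0, -0.001, 0.001], [-0.001, 1.0, 0.0], [-0.001, 0.0, -1.0]]
contact_force: [-0.1, -0.4, 0.5]
width: 0.147
```

Request:
play_rows([
  [0,0.08,0,0,0,0,-0.75],
  [0,0.08,0,0,0,0,-0.75],
  [0,0.08,0,0,0,0,-0.75],
  [0,0.08,0,0,0,0,-0.75],
  [0,0,0,0,0,0,-0.75],
], squeeze=15)

```text
time_s: 5.9
tool_pos: [0.5472, 0.3517, 0.0312]
tcp_rot: [[-1.0, -0.001, 0.001], [-0.001, 1.0, 0.001], [-0.001, 0.001, -1.0]]
contact_force: [0.0, 2.2, 5.6]
width: 0.152
```

Request:
play_rows([
  [0,0.03,0,0,0,0,-0.75],
  [0,0.02,0,0,0,0,-0.75],
  [0,0,0,0,0,0,-0.75],
])

```text
time_s: 6.28
tool_pos: [0.5472, 0.3537, 0.0312]
tcp_rot: [[-1.0, -0.001, 0.001], [-0.001, 1.0, 0.0], [-0.001, 0.0, -1.0]]
contact_force: [-0.1, -0.5, 4.3]
width: 0.151
```

Request:
play_rows([
  [0,0.02,0,0,0,0,-0.75],
  [0,0.02,0,0,0,0,-0.75],
  [0,0,0,0,0,0,-0.75],
])

```text
time_s: 6.65
tool_pos: [0.5472, 0.3548, 0.0312]
tcp_rot: [[-1.0, -0.001, 0.0], [-0.001, 1.0, -0.002], [-0.0, -0.002, -1.0]]
contact_force: [-0.5, -4.5, 5.4]
width: 0.151
```

Request:
play_rows([
  [0,0.03,0,0,0,0,-0.75],
  [0,0.02,0,0,0,0,-0.75],
  [0,0,0,0,0,0,-0.75],
  [0,0,0,0,0,0,-0.75],
])

```text
time_s: 7.15
tool_pos: [0.5472, 0.355, 0.0312]
tcp_rot: [[-1.0, -0.001, -0.001], [-0.001, 1.0, -0.006], [0.001, -0.006, -1.0]]
contact_force: [-0.4, -13.6, 10.7]
width: 0.149
```

Hard end stop reached: 13.6 N with no further motion, and y = 0.355 puts the lane centre line at y ≈ 0.285. Releasing and lifting.

Request:
play_rows([
  [0,-0.03,0,0,0,0,-0.75],
  [0,0,0,0,0,0,-0.3],
  [0,0,0,0,0,0,-0.3],
  [0,0,0,0,0,0,-0.3],
  [0,0,-0.3,0,0,0,-0.3],
  [0,0,-0.6,0,0,0,-0.3],
  [0,0,-0.6,0,0,0,-0.3],
  [0,0,0,0,0,0,0.5],
])

```text
time_s: 8.15
tool_pos: [0.5494, 0.3586, 0.126]
tcp_rot: [[-1.0, -0.001, 0.008], [-0.001, 1.0, 0.003], [-0.008, 0.003, -1.0]]
contact_force: [-0.1, 0.1, -0.8]
width: 0.414
```

Request:
play_rows([
  [0.13,-0.64,0,0,0,0,0.5],
  [0.13,-0.64,0,0,0,0,0.5],
  [0.13,-0.64,0,0,0,0,0.5],
  [0.13,-0.64,0,0,0,0,0.5],
  [0.13,-0.64,0,0,0,0,0.5],
  [0.13,-0.64,0,0,0,0,0.5],
  [0.13,-0.64,0,0,0,0,0.5],
  [0.13,-0.64,0,0,0,0,0.5],
  [0.13,-0.64,0,0,0,0,0.5],
  [0.16,-0.64,0,0,0,0,0.5],
  [0,0,0,0,0,0,0.5],
])

```text
time_s: 9.52
tool_pos: [0.4667, -0.0287, 0.1207]
tcp_rot: [[-1.0, 0.003, -0.001], [0.003, 1.0, -0.0], [0.001, -0.0, -1.0]]
contact_force: [-0.9, 0.1, -0.0]
width: 0.749
```

Request:
play_rows([
  [0,0,0,0,0,1,0.5],
  [0,0,0,0,0,1,0.5],
  [0,0,0,0,0,1,0.5],
  [0,0,0,0,0,1,0.5],
  [0,0,0,0,0,1,0.5],
  [0,0,0,0,0,1,0.5],
  [0,0,0,0,0,1,0.5],
  [0,0,0,0,0,1,0.5],
  [0,0,0,0,0,1,0.5],
  [0,0,0,0,0,1,0.5],
  [0,0,0,0,0,1,0.5],
  [0,0,0,0,0,1,0.5],
  [0,0,0,0,0,0.9,0.5],
  [0,0,0,0,0,0,0.5],
])

```text
time_s: 11.28
tool_pos: [0.4673, -0.0258, 0.1207]
tcp_rot: [[-0.22, 0.975, -0.0], [0.975, 0.22, 0.001], [0.001, -0.0, -1.0]]
contact_force: [-1.0, 0.0, 0.4]
width: 0.751
```

Run:
```python
from h import *
s=arm.get_state(); print(np.round(s["tool_pos"],4),np.round(s["tcp_rot"],3).tolist(),s["width"],np.round(s["joint_positions"],2))
for n,b,S in(("scene",(290,210,420,310),6),("top",(220,180,320,290),5)):
    d=arm.snapshot(n); crop(d,*b,S,f"pics/b_{n}.png")
    for q in ("power_brick","lock_grip"): print(n,q,[(np.round(r["location"],4).tolist(),round(r["confidence"],2)) for r in arm.mark_of(q,n)[:3]])
d=arm.snapshot("scene"); crop(d,210,160,340,260,6,"pics/b_cr.png")
```

```text
[ 0.4673 -0.0258  0.1207] [[-0.22, 0.975, -0.0], [0.975, 0.22, 0.001], [0.001, -0.0, -1.0]] 0.7507492108864117 [-0.29  0.21  1.86  0.    1.07 -0.52]
scene power_brick [([0.4746, -0.027, 0.0023], 0.62), ([0.4886, 0.4511, -0.0011], 0.58), ([0.4584, 0.0969, -0.003], 0.57)]
scene lock_grip [([0.5476, 0.3534, 0.0442], 0.68)]
top power_brick [([0.4843, 0.4549, -0.0028], 0.84), ([0.4592, 0.0908, -0.0021], 0.53), ([0.4705, -0.0244, -0.0021], 0.48)]
top lock_grip [([0.5475, 0.3569, 0.0374], 0.55)]
```

View pics/b_scene.png

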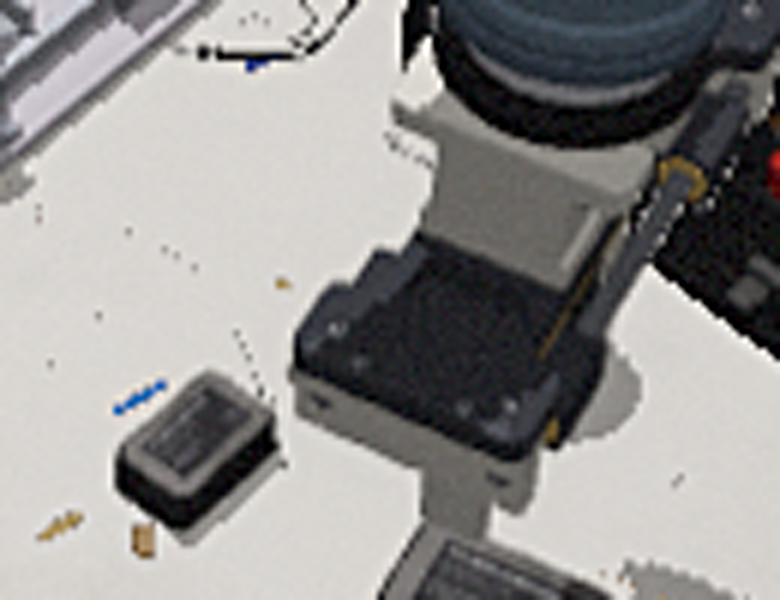

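View pics/b_cr.png

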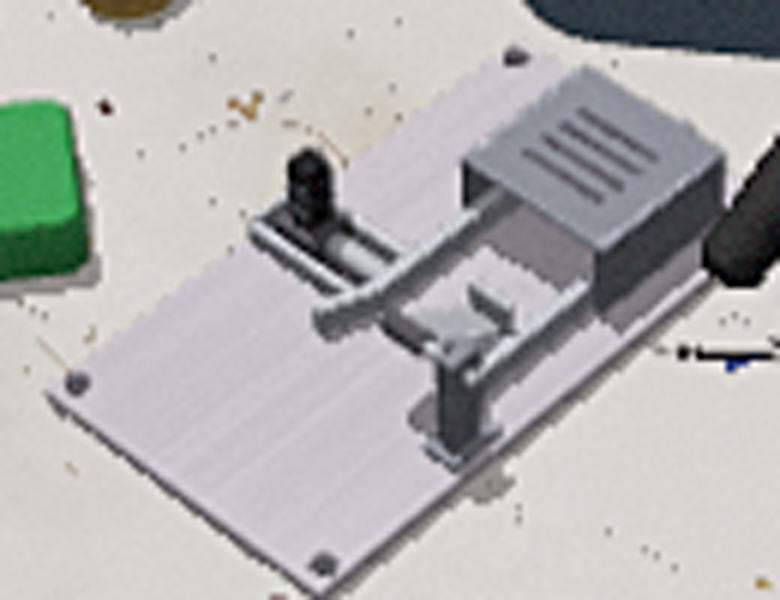

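The lock is drawn: grip at crop (310,190), bolt out of the lane. The gripper is above the big brick. Descending and grasping.

Request:
play_rows([
  [0,0.05,0.5,0,0,0,0.5],
  [0,0,0.5,0,0,0,0.5],
  [0,0,0.4,0,0,0,0.5],
  [0,0,0.3,0,0,0,0.5],
  [0,0,0.13,0,0,0,0.5],
  [0,0,0,0,0,0,0.5],
  [0,0,0,0,0,0,-0.1],
  [0,0,0,0,0,0,-0.1],
  [0,0,0,0,0,0,-0.1],
  [0,0,0,0,0,0,-0.1],
], squeeze=20)

```text
time_s: 12.88
tool_pos: [0.4706, -0.0263, 0.0116]
tcp_rot: [[-0.219, 0.976, 0.001], [0.976, 0.219, -0.0], [-0.0, 0.001, -1.0]]
contact_force: [-1.4, -0.3, 4.7]
width: 0.512
```

Request:
play_rows([
  [0,0,-0.3,0,0,0,-0.1],
  [0,0,-0.5,0,0,0,-0.1],
  [0,0,-0.6,0,0,0,-0.1],
  [0,0,-0.5,0,0,0,-0.1],
  [0,0,0,0,0,-1,-0.1],
  [0,0,0,0,0,-1,-0.1],
  [0,0,0,0,0,-1,-0.1],
  [0,0,0,0,0,-1,-0.1],
  [0,0,0,0,0,-1,-0.1],
  [0,0,0,0,0,-1,-0.1],
  [0,0,0,0,0,-1,-0.1],
  [0,0,0,0,0,-1,-0.1],
  [0,0,0,0,0,-1,-0.1],
  [0,0,0,0,0,-1,-0.1],
  [0,0,0,0,0,-1,-0.1],
  [0,0,0,0,0,-1,-0.1],
  [0,0,0,0,0,-0.9,-0.1],
  [0,0,0,0,0,0,-0.1],
], squeeze=25)

```text
time_s: 15.12
tool_pos: [0.4699, -0.026, 0.1247]
tcp_rot: [[-1.0, 0.0, -0.001], [0.0, 1.0, 0.0], [0.001, 0.0, -1.0]]
contact_force: [0.5, -0.1, -1.6]
width: 0.514
```

Request:
play_rows([
  [0.01,0.5,0,0,0,0,-0.1],
  [0.01,0.52,0,0,0,0,-0.1],
  [0.01,0.52,0,0,0,0,-0.1],
  [0.01,0.52,0,0,0,0,-0.1],
  [0.01,0.52,0,0,0,0,-0.1],
  [0.01,0.52,0,0,0,0,-0.1],
  [0.01,0.52,0,0,0,0,-0.1],
  [0.01,0.52,0,0,0,0,-0.1],
  [0.01,0.52,0,0,0,0,-0.1],
  [0.01,0.5,0,0,0,0,-0.1],
  [0,0,0,0,0,0,-0.1],
])

```text
time_s: 16.5
tool_pos: [0.4637, 0.2851, 0.1247]
tcp_rot: [[-1.0, -0.001, -0.0], [-0.001, 1.0, 0.0], [0.0, 0.0, -1.0]]
contact_force: [0.0, -0.1, -2.1]
width: 0.518
```

Run:
```python
from h import *
s=arm.get_state(); print(np.round(s["tool_pos"],4),np.round(s["tcp_rot"],3).tolist(),s["width"],np.round(s["contact_force"],1))
for n,b,S in(("scene",(170,100,340,260),4),("top",(230,165,330,295),4)):
    d=arm.snapshot(n); crop(d,*b,S,f"pics/p_{n}.png")
    for q in ("power_brick",): print(n,q,[(np.round(r["location"],4).tolist(),round(r["confidence"],2)) for r in arm.mark_of(q,n)[:3]])
```

```text
[0.4637 0.2851 0.1247] [[-1.0, -0.001, -0.0], [-0.001, 1.0, 0.0], [0.0, 0.0, -1.0]] 0.5181869225964352 [ 0.  -0.1 -2.1]
scene power_brick [([0.4673, 0.2819, 0.117], 0.98), ([0.4557, 0.0957, -0.0025], 0.94), ([0.4867, 0.4528, 0.0002], 0.65)]
top power_brick [([0.4569, 0.0943, -0.0029], 0.75), ([0.4853, 0.4592, 0.0005], 0.73), ([0.4675, 0.2853, 0.1096], 0.6)]
```

View pics/p_scene.png

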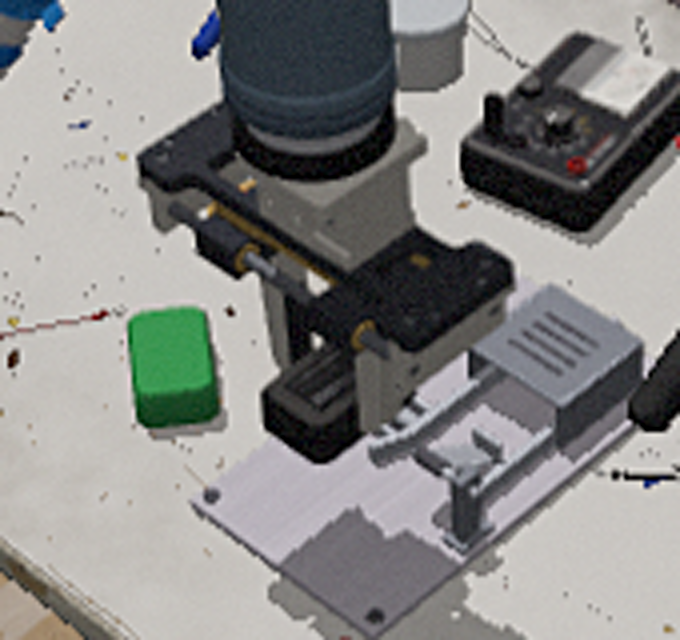

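View pics/p_top.png

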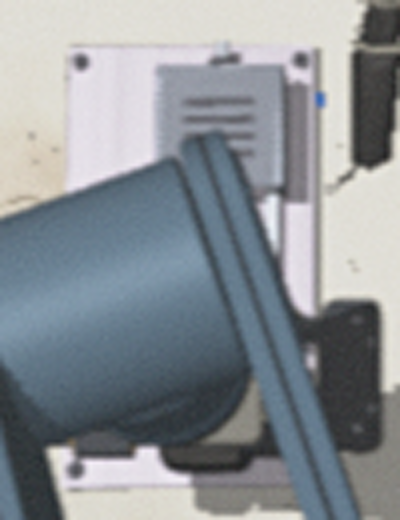

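Brick held level and lengthways, with the lane ahead. Lowering it onto the deck.

Request:
play_rows([
  [0.05,0,0.4,0,0,0,-0.1],
  [0,0,0.4,0,0,0,-0.1],
  [0,0,0.4,0,0,0,-0.1],
  [0,0,0.3,0,0,0,-0.1],
  [0,0,0.2,0,0,0,-0.1],
  [0,0,0.03,0,0,0,-0.1],
  [0,0,0,0,0,0,-0.1],
  [0,0,0,0,0,0,-0.1],
])

```text
time_s: 17.7
tool_pos: [0.4617, 0.2836, 0.022]
tcp_rot: [[-1.0, -0.0, 0.001], [-0.0, 1.0, 0.001], [-0.001, 0.001, -1.0]]
contact_force: [-0.4, 0.5, -2.2]
width: 0.514
```

Request:
play_rows([
  [0,0.02,0.02,0,0,0,-0.1],
  [0,0,0.02,0,0,0,-0.1],
  [0,0,0,0,0,0,-0.1],
])

```text
time_s: 18.08
tool_pos: [0.4614, 0.2849, 0.0196]
tcp_rot: [[-1.0, -0.001, 0.001], [-0.001, 1.0, 0.0], [-0.001, 0.0, -1.0]]
contact_force: [-1.1, -0.2, 4.4]
width: 0.515
```

Request:
play_rows([
  [0,0,0.01,0,0,0,-0.1],
  [0,0,0.01,0,0,0,-0.1],
  [0,0,0,0,0,0,-0.1],
])

```text
time_s: 18.45
tool_pos: [0.4614, 0.2849, 0.0196]
tcp_rot: [[-1.0, -0.001, 0.001], [-0.001, 1.0, 0.001], [-0.001, 0.001, -1.0]]
contact_force: [-4.4, -2.1, 15.5]
width: 0.516
```

Request:
play_rows([
  [0,0,-0.02,0,0,0,0.25],
  [0,0,-0.02,0,0,0,0.25],
  [0,0,-0.02,0,0,0,0.25],
  [0.11,0,0,0,0,0,0.25],
  [0.11,0,0,0,0,0,0.25],
  [0.11,0,0,0,0,0,0.25],
  [0,0,0,0,0,0,0.25],
])

```text
time_s: 19.32
tool_pos: [0.4404, 0.2846, 0.0212]
tcp_rot: [[-1.0, -0.001, -0.001], [-0.001, 1.0, -0.0], [0.001, -0.0, -1.0]]
contact_force: [-0.1, -0.0, 0.4]
width: 0.619
```

Run:
```python
from h import *
s=arm.get_state(); print(np.round(s["tool_pos"],4),s["width"],np.round(s["contact_force"],1))
for n,b,S in(("scene",(210,160,340,260),6),("top",(230,165,330,295),4)):
    d=arm.snapshot(n); crop(d,*b,S,f"pics/q_{n}.png")
    for q in ("power_brick",): print(n,q,[(np.round(r["location"],4).tolist(),round(r["confidence"],2)) for r in arm.mark_of(q,n)[:3]])
```

```text
[0.4404 0.2846 0.0212] 0.6188327902314518 [-0.1 -0.   0.4]
scene power_brick [([0.461, 0.0954, -0.0025], 0.86), ([0.4644, 0.2827, 0.0099], 0.74), ([0.4877, 0.4551, -0.0005], 0.58)]
top power_brick [([0.4857, 0.4613, -0.0016], 0.85), ([0.5613, 0.288, 0.0003], 0.66), ([0.4587, 0.0931, 0.0008], 0.53)]
```

View pics/q_scene.png

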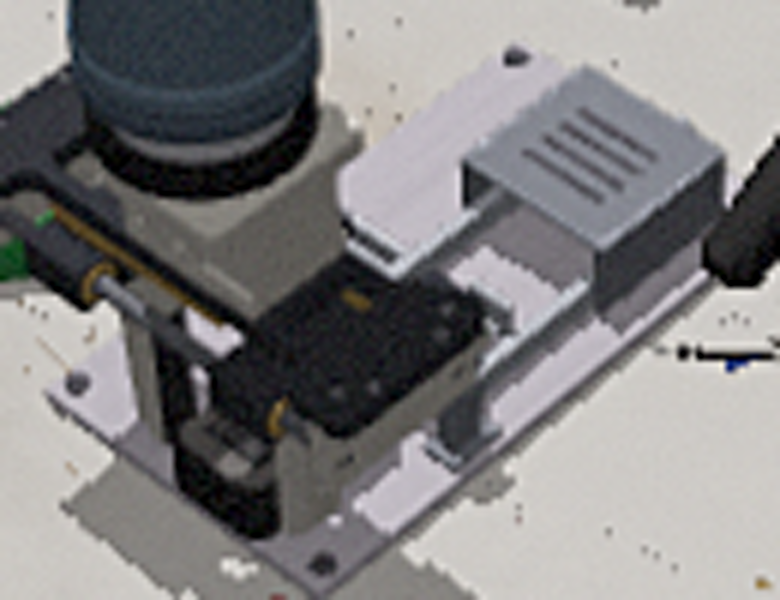

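Brick flat on the deck, and the fingers are now beside its rear part. Re-gripping there and sliding it into the mouth while held straight.

Request:
play_rows([
  [0,0,0,0,0,0,-0.1],
  [0,0,0,0,0,0,-0.1],
  [0,0,0,0,0,0,-0.1],
  [-0.1,0,0,0,0,0,-0.1],
  [-0.1,0,0,0,0,0,-0.1],
  [-0.1,0,0,0,0,0,-0.1],
  [-0.1,0,0,0,0,0,-0.1],
  [0,0,0,0,0,0,-0.1],
], squeeze=15)

```text
time_s: 20.52
tool_pos: [0.4668, 0.2846, 0.0213]
tcp_rot: [[-1.0, -0.0, 0.002], [-0.0, 1.0, 0.0], [-0.002, 0.0, -1.0]]
contact_force: [0.8, -0.7, 0.2]
width: 0.515
```

Request:
play_rows([
  [-0.1,0,0,0,0,0,-0.1],
  [-0.1,0,0,0,0,0,-0.1],
  [0,0,0,0,0,0,-0.1],
])

```text
time_s: 20.9
tool_pos: [0.4783, 0.2847, 0.0213]
tcp_rot: [[-1.0, -0.0, 0.001], [-0.0, 1.0, 0.0], [-0.001, 0.0, -1.0]]
contact_force: [-0.9, -0.0, 0.7]
width: 0.515
```

Request:
play_rows([
  [-0.05,0,0,0,0,0,-0.1],
  [-0.05,0,0,0,0,0,-0.1],
  [-0.05,0,0,0,0,0,-0.1],
  [0,0,0,0,0,0,-0.1],
])

```text
time_s: 21.4
tool_pos: [0.4869, 0.2846, 0.0213]
tcp_rot: [[-1.0, -0.0, 0.001], [-0.0, 1.0, 0.0], [-0.001, 0.0, -1.0]]
contact_force: [-1.7, -0.0, 3.9]
width: 0.514
```

Run:
```python
from h import *
s=arm.get_state(); print(np.round(s["tool_pos"],4),s["width"],np.round(s["contact_force"],1))
for n,b,S in(("scene",(210,160,340,260),6),("top",(230,165,330,295),4)):
    d=arm.snapshot(n); crop(d,*b,S,f"pics/r_{n}.png")
    for q in ("power_brick",): print(n,q,[(np.round(r["location"],4).tolist(),round(r["confidence"],2)) for r in arm.mark_of(q,n)[:3]])
```

```text
[0.4869 0.2846 0.0213] 0.5138693088550992 [-1.7 -0.   3.9]
scene power_brick [([0.4624, 0.0936, -0.0025], 0.9), ([0.4859, 0.455, -0.0], 0.8), ([0.5109, 0.2855, 0.0094], 0.74)]
top power_brick [([0.4582, 0.0955, -0.0009], 0.82), ([0.4872, 0.4571, 0.0013], 0.62)]
```

View pics/r_scene.png

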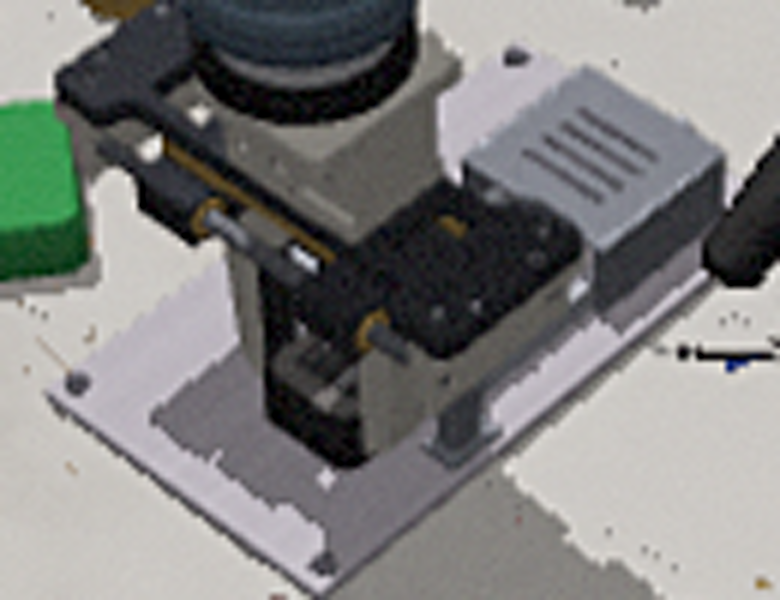

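The brick is about 11 mm into the straight lane (centre near cradle x = -45) and straight. Releasing, going up and back, turning 90° and shutting the fingers to make a narrow pusher.

Request:
play_rows([
  [0,0,0,0,0,0,0.2],
  [0,0,0,0,0,0,0.2],
  [0,0,-0.3,0,0,0,0.2],
  [0,0,-0.7,0,0,0,0.2],
  [0.34,0,0,0,0,0,0.2],
  [0.34,0,0,0,0,0,-1],
  [0,0,0,0,0,0,-1],
])

```text
time_s: 22.48
tool_pos: [0.4445, 0.2846, 0.0813]
tcp_rot: [[-1.0, -0.001, -0.0], [-0.001, 1.0, -0.0], [0.0, -0.0, -1.0]]
contact_force: [0.1, 1.1, -0.2]
width: 0.431
```

Request:
play_rows([
  [0,0,0,0,0,1,-1],
  [0,0,0,0,0,1,-1],
  [0,0,0,0,0,1,-1],
  [0,0,0,0,0,1,-1],
  [0,0,0,0,0,1,-1],
  [0,0,0,0,0,1,-1],
  [0,0,0,0,0,1,-1],
  [0,0,0,0,0,1,-1],
  [0,0,0,0,0,1,-1],
  [0,0,0,0,0,1,-1],
  [0,0,0,0,0,1,-1],
  [0,0,0,0,0,1,-1],
  [0,0,0,0,0,1,-1],
  [0,0,0,0,0,1,-1],
  [0,0,0,0,0,1,-1],
  [0,0,0,0,0,0,-1],
])

```text
time_s: 24.48
tool_pos: [0.4466, 0.2846, 0.0812]
tcp_rot: [[-0.001, 1.0, 0.001], [1.0, 0.001, 0.0], [0.0, 0.001, -1.0]]
contact_force: [-0.2, -0.0, 1.3]
width: 0.008
```

Run:
```python
from h import *
s=arm.get_state(); print(np.round(s["tool_pos"],4),s["width"],np.round(s["contact_force"],1),np.round(s["tcp_rot"],3).tolist())
for n,b,S in(("scene",(210,160,340,260),6),("top",(230,165,330,295),4)):
    d=arm.snapshot(n); crop(d,*b,S,f"pics/s_{n}.png")
    for q in ("power_brick",): print(n,q,[(np.round(r["location"],4).tolist(),round(r["confidence"],2)) for r in arm.mark_of(q,n)[:3]])
```

```text
[0.4466 0.2846 0.0812] 0.007695615212929318 [-0.2 -0.   1.3] [[-0.001, 1.0, 0.001], [1.0, 0.001, 0.0], [0.0, 0.001, -1.0]]
scene power_brick [([0.5083, 0.2835, 0.0096], 0.8), ([0.4606, 0.094, 0.0002], 0.78), ([0.4846, 0.4521, 0.0019], 0.5)]
top power_brick [([0.4846, 0.4564, -0.0009], 0.83), ([0.4597, 0.0914, 0.0026], 0.62)]
```

View pics/s_scene.png

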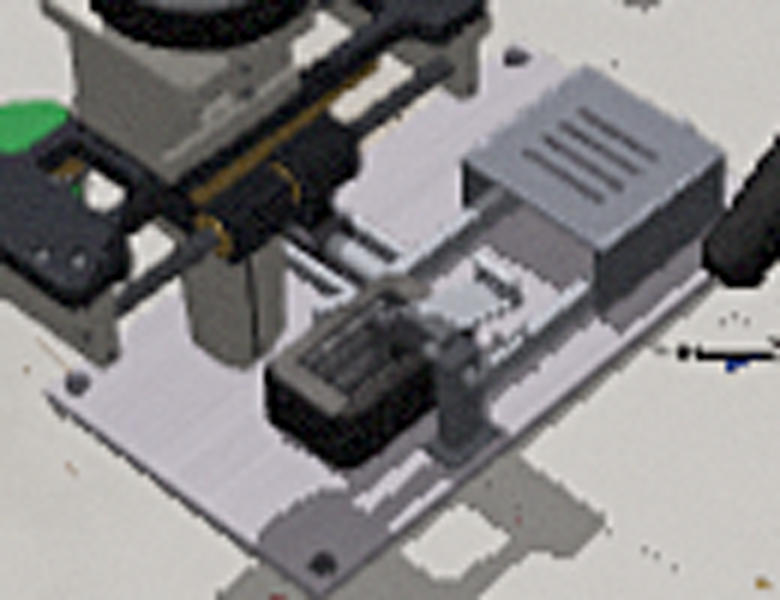

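View pics/s_top.png

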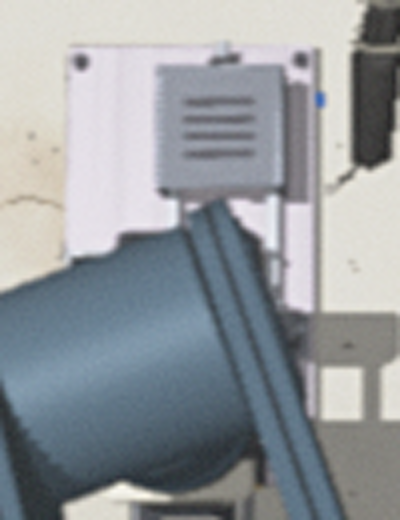

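The brick sits straight in the mouth with the catch plate resting on its leading edge. Lowering the pusher behind it on the centre line, then pushing.

Request:
play_rows([
  [0,-0.05,0.4,0,0,0,-1],
  [0,0,0.4,0,0,0,-1],
  [0,0,0.28,0,0,0,-1],
  [0,0,0,0,0,0,-1],
  [0,0.1,0,0,0,0,-1],
  [0,0.06,0,0,0,0,-1],
  [0,0.06,0,0,0,0,-1],
  [0,0,0,0,0,0,-1],
], squeeze=40)

```text
time_s: 25.68
tool_pos: [0.4562, 0.2847, 0.0168]
tcp_rot: [[-0.0, 1.0, 0.001], [1.0, 0.0, 0.0], [0.0, 0.001, -1.0]]
contact_force: [0.2, 0.2, 0.1]
width: 0.002
```

Request:
play_rows([
  [0,0.05,0,0,0,0,-1],
  [0,0.05,0,0,0,0,-1],
  [0,0.05,-0.005,0,0,0,-1],
  [0,0.05,-0.005,0,0,0,-1],
  [0,0,0,0,0,0,-1],
])

```text
time_s: 26.3
tool_pos: [0.4686, 0.2847, 0.0171]
tcp_rot: [[-0.0, 1.0, 0.001], [1.0, 0.0, 0.0], [0.0, 0.001, -1.0]]
contact_force: [1.3, 1.2, 0.2]
width: 0.008
```

Request:
play_rows([
  [0,0.05,-0.005,0,0,0,-1],
  [0,0.05,-0.005,0,0,0,-1],
  [0,0.05,-0.005,0,0,0,-1],
  [0,0.05,-0.005,0,0,0,-1],
  [0,0,0,0,0,0,-1],
])

```text
time_s: 26.92
tool_pos: [0.4804, 0.2847, 0.0184]
tcp_rot: [[-0.0, 1.0, 0.001], [1.0, 0.0, 0.0], [0.0, 0.001, -1.0]]
contact_force: [-0.1, -0.5, -0.2]
width: 0.006
```

Run:
```python
from h import *
s=arm.get_state(); print(np.round(s["tool_pos"],4),s["width"],np.round(s["contact_force"],1))
for n,b,S in(("scene",(210,160,340,260),6),):
    d=arm.snapshot(n); crop(d,*b,S,f"pics/t_{n}.png")
    for q in ("power_brick","catch_tip"): print(n,q,[(np.round(r["location"],4).tolist(),round(r["confidence"],2)) for r in arm.mark_of(q,n)[:3]])
```

```text
[0.4804 0.2847 0.0184] 0.005991716936219456 [-0.1 -0.5 -0.2]
scene power_brick [([0.4598, 0.0965, -0.0035], 0.76), ([0.4872, 0.4526, 0.0001], 0.69), ([0.5362, 0.2809, 0.0099], 0.52)]
scene catch_tip [([0.5692, 0.2695, 0.0386], 0.44), ([0.5804, 0.0373, 0.0002], 0.22)]
```

View pics/t_scene.png

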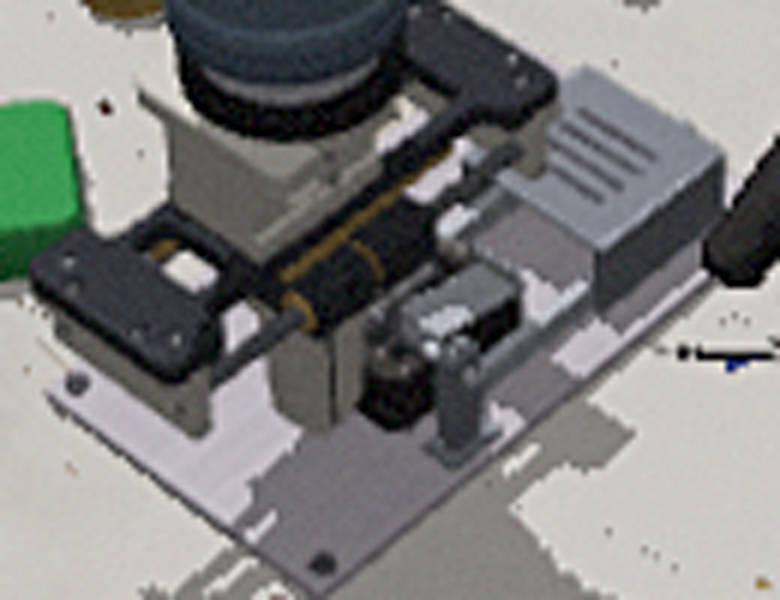

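Brick centre is at about cradle x = -21 and the catch has been lifted by the brick. Before shifting the pusher sideways I'll check how wide the closed fingers really are in y.

Run:
```python
from h import *
s=arm.get_state(); t=np.array(s["tool_pos"]); d=arm.snapshot("scene"); b=(245,195,305,240); S=13
img=cv2.resize(d["color"][b[1]:b[3],b[0]:b[2],::-1],None,fx=S,fy=S,interpolation=cv2.INTER_CUBIC)
for w,c in((15,(0,0,255)),(22,(0,255,0))):
    for z in(0,.03):
        P=t+np.array([[x,y*w/2000,z] for x,y in((-.0175,-1),(.0175,-1),(.0175,1),(-.0175,1))])
        q=((proj(P,d)-[b[0],b[1]]+.5)*S-.5).round().astype(np.int32); cv2.polylines(img,[q],True,c,1)
img=np.clip(img.astype(float)*1.3,0,255).astype(np.uint8); cv2.imwrite("pics/f.png",img)
```

```text
(no output)
```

View pics/f.png

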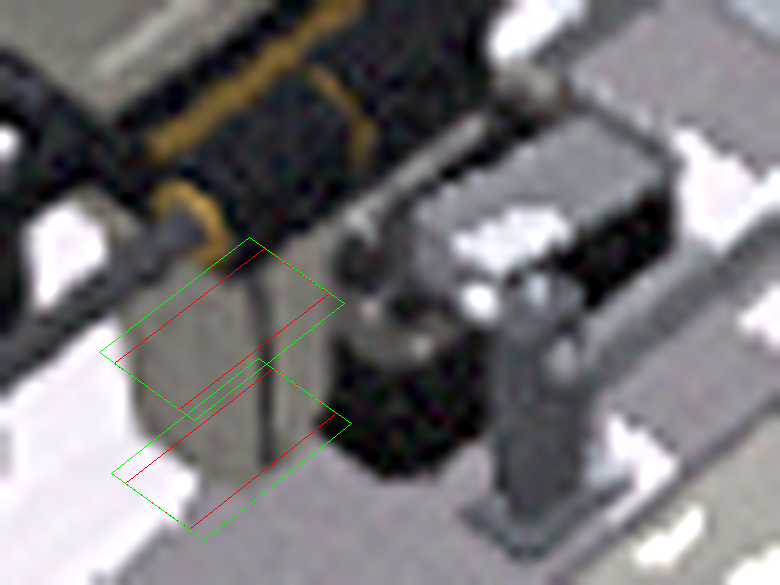

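The finger stack matches the 15 mm wide model. Backing off 3 mm, shifting 12 mm left to clear the catch, and pushing on in short steps with a slight rise.

Request:
play_rows([
  [0,-0.06,0,0,0,0,-1],
  [0.1,0,0,0,0,0,-1],
  [0.1,0,0,0,0,0,-1],
  [0,0.06,0,0,0,0,-1],
  [0,0.06,0,0,0,0,-1],
  [0,0.06,0,0,0,0,-1],
  [0,0.06,0,0,0,0,-1],
  [0,0.06,0,0,0,0,-1],
  [0,0,0,0,0,0,-1],
])

```text
time_s: 28.25
tool_pos: [0.4949, 0.2966, 0.0182]
tcp_rot: [[-0.0, 1.0, 0.001], [1.0, 0.0, 0.0], [0.0, 0.001, -1.0]]
contact_force: [-1.0, 0.1, 0.0]
width: 0.003
```

Request:
play_rows([
  [0,0.06,0,0,0,0,-1],
  [0,0.06,0,0,0,0,-1],
  [0,0.06,0,0,0,0,-1],
  [0,0.06,0,0,0,0,-1],
  [0,0.06,0,0,0,0,-1],
  [0,0,0,0,0,0,-1],
])

```text
time_s: 29.0
tool_pos: [0.5129, 0.2967, 0.0183]
tcp_rot: [[-0.0, 1.0, 0.001], [1.0, 0.0, 0.0], [0.0, 0.001, -1.0]]
contact_force: [0.5, 0.1, -0.5]
width: 0.002
```

Run:
```python
from h import *
s=arm.get_state(); print(np.round(s["tool_pos"],4),s["width"],np.round(s["contact_force"],1))
d=arm.snapshot("scene"); crop(d,210,160,340,260,6,f"pics/u_scene.png")
for q in ("power_brick","catch_tip"): print(q,[(np.round(r["location"],4).tolist(),round(r["confidence"],2)) for r in arm.mark_of(q,"scene")[:3]])
```

```text
[0.5129 0.2967 0.0183] 0.0023618400606178936 [ 0.5  0.1 -0.5]
power_brick [([0.4619, 0.0931, -0.0012], 0.74), ([0.4866, 0.453, 0.002], 0.69), ([0.5684, 0.2827, 0.0075], 0.58)]
catch_tip [([0.5676, 0.2698, 0.0379], 0.76), ([0.5791, 0.0392, 0.0008], 0.47)]
```

View pics/u_scene.png

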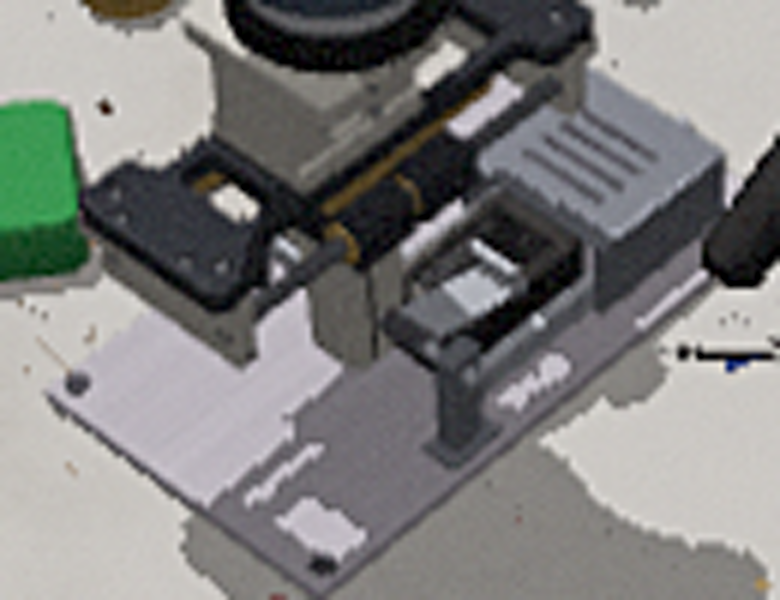

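Request:
play_rows([
  [0,0.06,0,0,0,0,-1],
  [0,0.06,0,0,0,0,-1],
  [0,0.06,0,0,0,0,-1],
  [0,0.06,0,0,0,0,-1],
  [0,0.06,0,0,0,0,-1],
  [0,0.04,0,0,0,0,-1],
  [0,0,0,0,0,0,-1],
])

```text
time_s: 30.02
tool_pos: [0.5331, 0.2966, 0.0182]
tcp_rot: [[-0.0, 1.0, 0.001], [1.0, 0.0, 0.0], [0.0, 0.001, -1.0]]
contact_force: [-0.4, 0.4, 0.4]
width: 0.007
```

Request:
play_rows([
  [0,0.04,-0.01,0,0,0,-1],
  [0,0.04,-0.01,0,0,0,-1],
  [0,0.04,-0.01,0,0,0,-1],
  [0,0,0,0,0,0,-1],
])

```text
time_s: 30.52
tool_pos: [0.5403, 0.2966, 0.0201]
tcp_rot: [[-0.0, 1.0, 0.001], [1.0, 0.0, 0.0], [0.0, 0.001, -1.0]]
contact_force: [-0.0, 0.0, -0.5]
width: 0.001
```

Request:
play_rows([
  [0,0.03,-0.01,0,0,0,-1],
  [0,0.03,-0.01,0,0,0,-1],
  [0,0,0,0,0,0,-1],
])

```text
time_s: 30.9
tool_pos: [0.5429, 0.2966, 0.0211]
tcp_rot: [[-0.001, 1.0, -0.001], [1.0, 0.001, -0.0], [-0.0, -0.001, -1.0]]
contact_force: [-3.2, 0.6, -1.7]
width: 0.004
```

Request:
play_rows([
  [0,0.03,-0.01,0,0,0,-1],
  [0,0.03,-0.01,0,0,0,-1],
  [0,0,0,0,0,0,-1],
])

```text
time_s: 31.28
tool_pos: [0.5472, 0.2967, 0.0225]
tcp_rot: [[-0.0, 1.0, 0.0], [1.0, 0.0, 0.0], [0.0, 0.0, -1.0]]
contact_force: [-2.6, -0.1, -1.2]
width: 0.006
```

Run:
```python
from h import *
s=arm.get_state(); print(np.round(s["tool_pos"],4),s["width"],np.round(s["contact_force"],1))
d=arm.snapshot("scene"); crop(d,210,160,340,260,6,f"pics/v_scene.png")
for q in ("power_brick","catch_tip"): print(q,[(np.round(r["location"],4).tolist(),round(r["confidence"],2)) for r in arm.mark_of(q,"scene")[:3]])
```

```text
[0.5472 0.2967 0.0225] 0.0064792600730429264 [-2.6 -0.1 -1.2]
power_brick [([0.6018, 0.2798, 0.0102], 0.84), ([0.4598, 0.0937, -0.0013], 0.84), ([0.4881, 0.4513, 0.0008], 0.81)]
catch_tip [([0.5651, 0.2684, 0.0412], 0.53)]
```

View pics/v_scene.png

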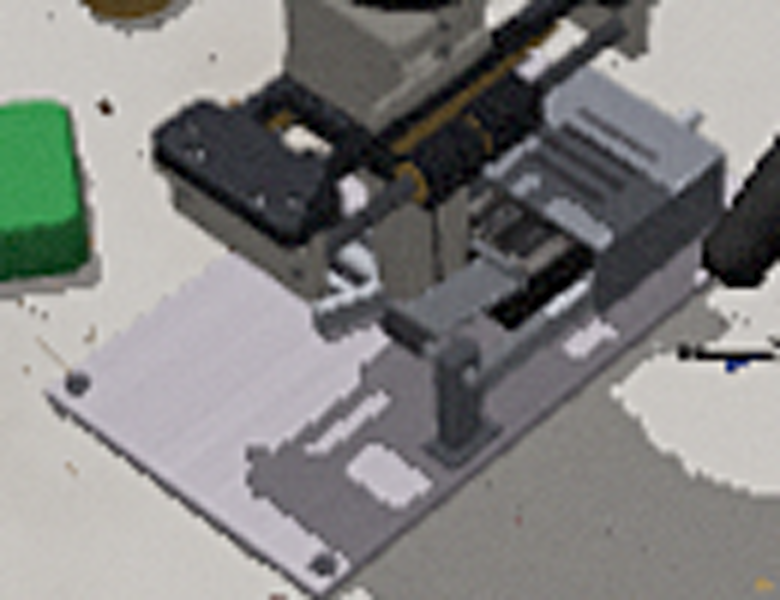

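Plunger engaged (about 3 N), brick centre near cradle x = 45, and the catch still riding on top. A few more small steps.

Request:
play_rows([
  [0,0.03,-0.01,0,0,0,-1],
  [0,0.03,-0.01,0,0,0,-1],
  [0,0,0,0,0,0,-1],
  [0,0,0,0,0,0,-1],
])

```text
time_s: 31.92
tool_pos: [0.5508, 0.2967, 0.0237]
tcp_rot: [[-0.001, 1.0, 0.0], [1.0, 0.001, 0.0], [0.0, 0.0, -1.0]]
contact_force: [-3.0, 0.1, -1.3]
width: 0.005
```

Run:
```python
from h import *
s=arm.get_state(); print(np.round(s["tool_pos"],4),s["width"],np.round(s["contact_force"],1))
d=arm.snapshot("scene"); crop(d,240,180,320,240,9,f"pics/w_scene.png")
for q in ("power_brick","catch_tip"): print(q,[(np.round(r["location"],4).tolist(),round(r["confidence"],2)) for r in arm.mark_of(q,"scene")[:3]])
```

```text
[0.5508 0.2967 0.0237] 0.005009974956587486 [-3.   0.1 -1.3]
power_brick [([0.4855, 0.4531, -0.0001], 0.71), ([0.4586, 0.0952, -0.001], 0.63), ([0.6028, 0.2823, 0.009], 0.59)]
catch_tip [([0.5679, 0.2668, 0.042], 0.6)]
```

View pics/w_scene.png

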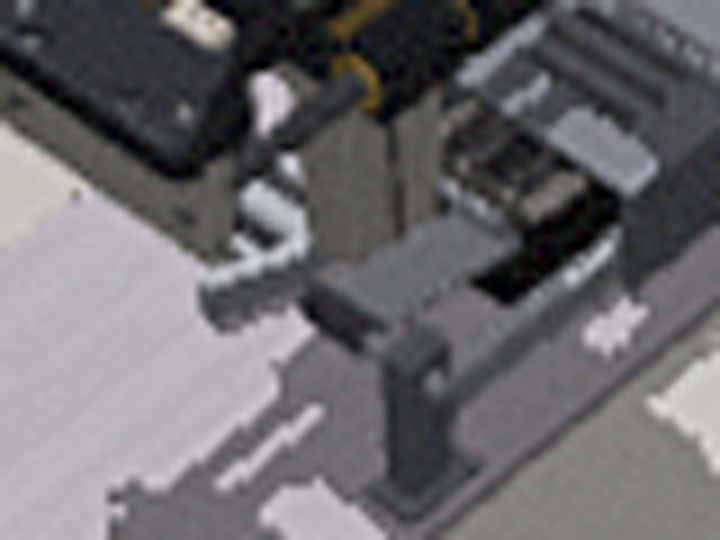

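Request:
play_rows([
  [0,0.03,-0.01,0,0,0,-1],
  [0,0.02,-0.01,0,0,0,-1],
  [0,0,0,0,0,0,-1],
  [0,0,0,0,0,0,-1],
])

```text
time_s: 32.58
tool_pos: [0.5535, 0.2967, 0.0248]
tcp_rot: [[-0.001, 1.0, -0.0], [1.0, 0.001, -0.0], [-0.0, -0.0, -1.0]]
contact_force: [-3.8, 0.4, -0.3]
width: 0.001
```

Run:
```python
from h import *
s=arm.get_state(); print(np.round(s["tool_pos"],4),s["width"],np.round(s["contact_force"],1))
d=arm.snapshot("scene"); crop(d,240,180,320,240,9,f"pics/x_scene.png")
for q in ("power_brick","catch_tip"): print(q,[(np.round(r["location"],4).tolist(),round(r["confidence"],2)) for r in arm.mark_of(q,"scene")[:3]])
```

```text
[0.5535 0.2967 0.0248] 0.001374572277628341 [-3.8  0.4 -0.3]
power_brick [([0.4864, 0.4549, -0.0005], 0.97), ([0.6061, 0.2776, 0.0125], 0.82), ([0.4618, 0.0931, -0.0], 0.71)]
catch_tip [([0.5585, 0.2698, 0.0221], 0.64), ([0.578, 0.0392, -0.0015], 0.53)]
```

View pics/x_scene.png

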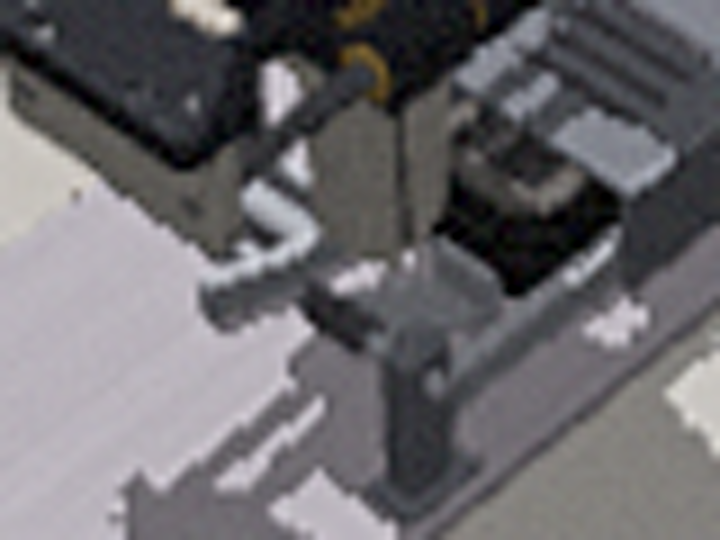

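The catch has dropped behind the brick (tip back at z ≈ 0.022). Withdrawing gently backwards, then up.

Request:
play_rows([
  [0,-0.03,0,0,0,0,-1],
  [0,-0.03,0,0,0,0,-1],
  [0,-0.04,0,0,0,0,-1],
  [0,-0.06,0,0,0,0,-1],
  [0,-0.1,0,0,0,0,-1],
  [0,-0.1,0,0,0,0,-1],
  [0,0,0,0,0,0,-1],
])

```text
time_s: 33.6
tool_pos: [0.5318, 0.2968, 0.0252]
tcp_rot: [[-0.001, 1.0, 0.001], [1.0, 0.001, 0.0], [0.0, 0.001, -1.0]]
contact_force: [-0.2, 0.4, -0.4]
width: 0.002
```

Request:
play_rows([
  [0,-0.3,0,0,0,0,-1],
  [0,-0.3,0,0,0,0,-1],
  [0,-0.3,0,0,0,0,-1],
  [0,0,-0.5,0,0,0,-1],
  [0,0,-0.8,0,0,0,-1],
  [0,-0.5,-0.6,0,0,0,-1],
  [0,-0.6,-0.3,0,0,0,-1],
  [0,0,0,0,0,0,-1],
])

```text
time_s: 34.6
tool_pos: [0.4111, 0.2971, 0.1588]
tcp_rot: [[-0.002, 1.0, 0.003], [1.0, 0.002, 0.001], [0.001, 0.003, -1.0]]
contact_force: [1.2, 0.2, -0.1]
width: 0.006
```

Run:
```python
from h import *
s=arm.get_state(); print(s["time_s"],np.round(s["tool_pos"],4),np.round(s["contact_force"],1))
for n,b,S in(("scene",(210,160,340,260),6),("top",(230,165,330,295),4)):
    d=arm.snapshot(n); crop(d,*b,S,f"pics/z_{n}.png")
    for q in ("power_brick","catch_tip","lock_grip","screw_jar","tape_black_roll","flux_tin"): print(n,q,[(np.round(r["location"],4).tolist(),round(r["confidence"],2)) for r in arm.mark_of(q,n)[:3]])
```

```text
34.6 [0.4111 0.2971 0.1588] [ 1.2  0.2 -0.1]
scene power_brick [([0.4878, 0.4508, -0.0025], 0.89), ([0.4592, 0.0969, -0.0028], 0.84), ([0.5967, 0.2805, 0.0135], 0.8)]
scene catch_tip [([0.5589, 0.2684, 0.0179], 0.55)]
scene lock_grip [([0.546, 0.3543, 0.0411], 0.77)]
scene screw_jar [([0.5782, 0.0373, 0.0001], 0.57), ([0.563, 0.2845, -0.0024], 0.29)]
scene tape_black_roll [([0.455, -0.1654, -0.0012], 0.69), ([0.5449, 0.3557, 0.0442], 0.52)]
scene flux_tin []
top power_brick [([0.4582, 0.0943, -0.0015], 0.56), ([0.4864, 0.4581, -0.0016], 0.52), ([0.515, 0.2849, 0.0057], 0.46)]
top catch_tip [([0.559, 0.2715, 0.0183], 0.73)]
top lock_grip [([0.5468, 0.3535, 0.0362], 0.46)]
top screw_jar [([0.5825, 0.0376, 0.0005], 0.92)]
top tape_black_roll [([0.4555, -0.1664, 0.0041], 0.88)]
top flux_tin [([0.608, 0.5236, 0.0018], 0.64)]
```

View pics/z_scene.png

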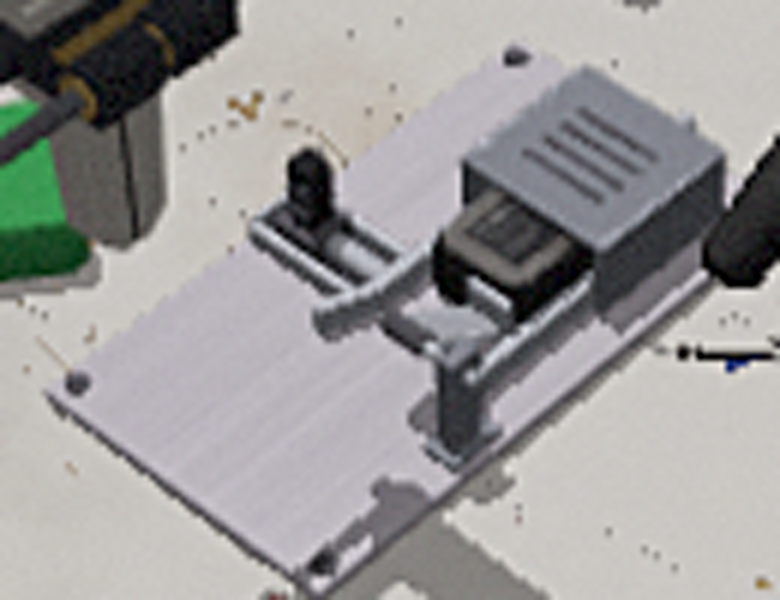

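View pics/z_top.png

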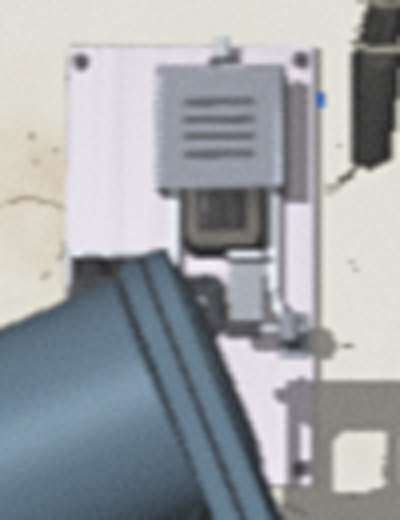

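The brick lies under the hood with the catch down behind it: brick centre ≈ cradle x = +40, tip z ≈ 0.018. The lock is still out, the loose things haven't moved, and the robot is clear. Handing in.

Run:
```python
from bench import arm
print(arm.job_done())
```

```text
the job is handed in; nothing more can be done
None
```

The power brick is docked and held by the catch, and I handed the job in at about 34.6 s of the 67 s allowed. The hand-in reported no verdict.

- **What I did:**
  - I drew the transport lock until it stopped hard (13.6 N, no further motion).
  - I laid the larger black brick on the front deck and slid it into the lane mouth in the grip. Then I pushed its rear face with the shut fingers, moving them to the left half for the rest of the way so they stayed off the catch. The brick lifted the catch itself.
  - I pushed against the spring at about 3–4 N until the catch dropped, then backed the fingers out.
- **Last checks:**
  - **Brick:** it is straight in the lane, with its centre at about cradle x = +40 mm.
  - **Catch:** the tip is back at its lowered position, about 18 mm high.
  - **Lock:** the grip is still at y ≈ 0.354, the drawn-out position.
  - **Loose things:** the jar, tape roll and tin read within about 5 mm of their starting positions, which is within the detector's error.
  - **Arm:** clear of everything.
- **Misses and disagreements:**
  - The scene camera missed the tin in the last check, but the top camera found it.
  - The top camera's last brick reading was wrong (0.515, 0.285) and contradicts its own picture, which shows the brick under the hood. I relied on the scene camera instead.
  - The catch angle can't be read directly. I judged the lift and the drop from the pictures and the tip position.

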